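# Start a measurement on the body-composition analyser

### The job

The body-composition analyser on the counter is switched on: choose the patient stored under the third key from the left in the row of four below its display (left as someone reading the display sees it), then start the measurement with the large oval key at its front edge. Press each of the two keys gently with the fingertips until it clearly gives, and let it come up again before going on. Press no other key, do not lift or shift the analyser or the things around it, and finish with the hand withdrawn.

Things in the scene. Friction and masses are not known exactly. Their poses are not given: they have to be found in the camera images.
- analyser: White desk analyser, loose on rubber feet, about 0.9 kg, 190 mm deep (x), 315 mm wide (y) over its two steel side grips (170 mm long, at y = +-128 mm, tops 46 mm up). Origin: shell's centre, on the counter; z up, +x from the front edge (robot's side, where the reader stands) to the display, +y to the reader's left. Its seven grey keys stand on a flat deck 36 mm above the counter.
- display (a point): Middle of the grey display, axes as the analyser's. The hood that carries it rises behind the keys, from the deck at x = 36 mm to a top 70 mm above the counter at x = 105 mm (in the analyser's frame), 150 mm wide.
- key_p3_top (a point): Centre of the top of the third patient key, 44 mm above the counter (8 mm above the deck); axes as the analyser's. The row of four, each 23 mm wide (y) by 15 mm deep (x), lies at x = 0 in the analyser's frame: y = +54, +18, -18 (this one), -54 mm, first to fourth from the left.
- key_start_top (a point): Centre of the top of the oval start key, 44 mm wide (y) by 24 mm deep (x), at x = -52, y = 0 mm in the analyser's frame, 44 mm above the counter; axes as the analyser's. Either side of it a round key of 18 mm diameter: power at y = +62 mm, recall at y = -62 mm.
- key_p3 (a joint): The third patient key. Joint value = how far the key is down: 0 up, 0.006 m fully down. Every key is a spring key that moves straight down: 1 N starts it, 4 N puts it 2 mm down (it counts as pressed there), 5 to 6 N is a good press, 10 N fully down on its stop; it springs back up when let go.
- key_start (a joint): The oval start key. Joint value = how far the key is down: 0 up, 0.006 m fully down. Springs like the others: pressed from 2 mm (4 N), fully down at 10 N.
- key_p1 (a joint): First patient key from the left, not to be pressed. Joint value = how far the key is down: 0 up, 0.006 m fully down.
- key_p2 (a joint): Second patient key from the left, not to be pressed. Joint value = how far the key is down: 0 up, 0.006 m fully down.
- key_p4 (a joint): Fourth patient key from the left, not to be pressed. Joint value = how far the key is down: 0 up, 0.006 m fully down.
- key_power (a joint): Round power key, left of the start key, not to be pressed. Joint value = how far the key is down: 0 up, 0.006 m fully down.
- key_recall (a joint): Round recall key, right of the start key, not to be pressed. Joint value = how far the key is down: 0 up, 0.006 m fully down.
- pot: Round stainless pot with a knobbed lid, diameter 78 mm, 86 mm high, standing loose beside the analyser. Origin: centre of its underside.
- sanitizer: White bottle of hand sanitizer, diameter 56 mm, 125 mm high, standing loose beside the analyser. Origin: centre of its underside.
- cup: Whitish capped specimen cup, diameter 60 mm, 68 mm high, standing loose beside the analyser. Origin: centre of its underside.
- thermometer: White digital thermometer lying flat in front of the analyser, 136 mm long (own x), 20 mm wide, 12 mm high. Origin: middle of its underside.

How it is judged:
On the way, in this order (a step that is already met when the one before it is completed fails the run):
1. the third patient key is pressed by the fingers (value of joint key_p3 above 0.002 m and value of joint key_start below 0.001 m and contact force between the fingers and analyser above 1 N), for 0.05 s.
2. the third patient key is let up again (value of joint each of key_p3, key_start below 0.001 m), for 0.05 s.
3. the oval start key is pressed by the fingers (value of joint key_start above 0.002 m and value of joint key_p3 below 0.001 m and contact force between the fingers and analyser above 1 N), for 0.05 s.
At the end, for the whole second after the job is handed in: Patient key three was pressed 2 mm down or more and let up, then the oval start key likewise; all keys are up (under 1 mm down), the analyser lies flat and still, and it and the pot, bottle, cup and thermometer are within 15 mm of where they stood (all of step 2 and value of joint each of key_p1, key_p2, key_p4, key_power, key_recall below 0.001 m and linear speed of analyser below 0.01 m/s and angle between analyser's own z axis and vertical below 0.05 rad and distance of each of analyser, pot, sanitizer, cup, thermometer from where it was at the start of the episode below 0.015 m); the robot touches nothing.
It fails at once if another key is pressed (more than 2 mm down) (value of joint any of key_p1, key_p2, key_p4, key_power, key_recall above 0.002 m).
It fails at once if the analyser is pressed or struck with more than 30 N (contact force between any of the fingers, the arm and analyser above 30 N).
It fails at once if the analyser is lifted (its origin 8 mm up) or shifted by more than 15 mm (height (world z) of analyser above 0.008 m or distance of analyser from where it was at the start of the episode above 0.015 m).
It fails at once if a thing beside the analyser is shifted or lifted by more than 15 mm (distance of any of pot, sanitizer, cup, thermometer from where it was at the start of the episode above 0.015 m).
It also fails if it takes over 40 s, if anything falls off the work surface, if the arm or the gripper's body presses on something with over 40 N, if the wrist force passes 120 N, or if a joint passes its speed limit or range.

### The arm

A 6-joint arm with a two-finger parallel gripper is mounted at the origin on the work surface. World frame = base frame: x ahead of the robot, y to its left, z up, the work surface at z = 0. Lengths are in m, angles in rad, forces in N, time in s.
With the tool pointing down it reaches from about 0.3 to 0.775 m from the base axis. Payload 14.6 kg.
Tool frame: the origin (TCP) lies at the very end of the fingers, on their centre line; the grasp point (between the pads) lies 19 mm behind it; z points along the fingers, y is the line along which they close (so a half turn about z gives the same grasp; the last joint's range is limited). The gripper opens to 94 mm and grips with 3 to 60 N. Pads are 16 mm wide; open, the fingers measure 119 mm over their backs; the gripper's body (75 mm by 177 mm) begins 78 mm behind the grasp point.
Start: joints at [1.19, 0.3, 1.521, -0, 1.321, -0.067], TCP at [0.17, 0.523, 0.205] pointing down, gripper open.
Joint ranges: [-3.03, 3.03], [-0.79, 2.21], [0.23, 2.52], [-1.04, 4.18], [0, 3.07], [-2.55, 2.55]. Speed limits (rad/s): [2.22, 2.22, 2.57, 3.14, 3.14, 3.14].

### API

Orientations are given as [roll, pitch, yaw] about the fixed x, y, z axes, in that order (R = Rz(yaw) Ry(pitch) Rx(roll)).
In Python, from station import ctrl gives the robot as it stands. The module is installed in compiled form; this text tells all that it offers.
- The arm moves only by the tool step_arm, never from a script. Its argument "deltas" is a list of rows, each an object with "dp": the shift along the tool's x, y, z scaled (see below), a list of three; "twist": the turn about the tool's z scaled (see below). In form: [{"dp": [tx, ty, tz], "twist": twist}, ...]. A call has 1 to 12 rows; each row shifts and turns the commanded pose from where the row before left it, along the tool's axes as they then stand; what a row does not reach is not made up. The controller multiplies each number of a shift by 0.04 m and each number of a turn by 4 degrees. A row lasts 1/10 s, in which the tool goes at most 50 mm and 8.59 degrees, less where a joint would pass 70% of its speed; a pose out of reach is approached as far as the arm can. A call with a number of a shift or a turn outside -1 to 1 is refused whole. A call with a gripper value outside its range is refused whole. "gripper" is the opening, from -1 (shut) to 1 (fully open), set as the call begins (left out, the last holds). The fingers move at their own pace and stop on an object; "squeeze" is the grip in N (left out, the last holds). Time passes only in rows, so rows that do not move let the fingers close. It gives the time, the measured TCP pose, the force, the opening and the grip force at its end, in the units of the state.
- ctrl.get_obs(): the state, without advancing time (a new reading comes with each control period).
- ctrl.camera(name): name is "scene" or "top"; returns (picture, depth): 400x640x3 uint8, red, green, blue; 400x640 float32, m along the optical axis (not along the pixel's ray), 0 where there is no reading.
- ctrl.get_calibration(name): a dict with "fx", "fy", "cx", "cy" (pixels), "world_to_cam" (4x4, takes a point from world to camera coordinates). Camera axes: x right, y down, z forward; pixel columns grow to the right and rows downward; lengths in m; the calibration is good to about 2 mm. A picture is of the moment at which its call begins. get_calibration takes no time and is no camera call.
- ctrl.hand_in(): hands the job in; it is judged then, once.
Trained networks look in the newest picture that a camera, given by its name, has taken for a name from the list of things; names that differ only in an ending like _2 or _b are one class to them, and where a whole thing is asked for, a point or a joint stands for the part that bears it (a point fixed in the world has none). Each returns a list of dicts, best first, with "conf" (0 to 1); they miss things now and then, are a little off and sometimes report something else, mostly with a low value. They report only what shows in the picture. A call takes as long as a camera call.
- ctrl.spot_in(camera, label): "rect" ([left, top, right, bottom] as shares, 0 to 1, of the picture: columns of its width, rows of its height, round what is visible of it).
- ctrl.cut_out(camera, label): "pixels" (400x640 bool, what is visible of it) and "rect" ([left, top, right, bottom] as shares, 0 to 1, of the picture: columns of its width, rows of its height, round what is visible of it).
The state is a dict: "time_s": time; "qpos": joint angles; "joint_vel": joint speeds; "tau": joint torques, N m; "ee_pos": TCP position; "eef_rot": TCP orientation; "force": force on the tool from outside, world axes, zero at the start; "moment": the same for the moment, N m; "grip_width": finger opening in m; "grip_force": force on a finger pad.
Only numpy, scipy, OpenCV 4.12 (cv2) and the standard library are available. Lean on these libraries where they do the work, as an engineer would, in place of code of your own. Each camera call takes 0.05 s, during which the arm holds its last target. There are 200 camera calls.

## Working session

There is one attempt and no reset: what is moved stays moved. The work goes in short steps, Python scripts to look and compute and a tool call to move; the robot and the scene stay as the last step left them, time stands still between calls to the robot, and variables do not carry over. Pictures are saved under pics/ and viewed, at most 10 in all, crops included, and the job is handed in when it is done.

Besides the shell and the picture viewer there is one more tool, called after "Emit:" in YAML: its name, and indented under it one key for each argument. step_arm: Moves the arm, as the interface text tells. Its arguments: {"type":"object","properties":{"deltas":{"type":"array"},"gripper":{"type":"number"},"squeeze":{"type":"number"}},"required":["deltas"]}

```bash
mkdir -p pics
cat > h.py <<'E'
import numpy as np, cv2
from station import ctrl
def pts(cam,depth,mask):
    k=ctrl.get_calibration(cam); v,u=np.nonzero(mask&(depth>0)); z=depth[v,u]
    p=np.c_[(u-k["cx"])/k["fx"]*z,(v-k["cy"])/k["fy"]*z,z,np.ones(len(z))]
    return (p@np.linalg.inv(k["world_to_cam"]).T)[:,:3]
E
python3 - <<'E'
from h import *
print(ctrl.get_obs())
for c in("top","scene"):
    im,d=ctrl.camera(c); cv2.imwrite(f"pics/{c}0.png",im[:,:,::-1]); np.savez(f"{c}0.npz",im=im,d=d)
    for n in("analyser","display","key_p3_top","key_start_top","pot","sanitizer","cup","thermometer"):
        for r in ctrl.cut_out(c,n)[:2]:
            m=r["pixels"]; p=pts(c,d,m)
            print(c,n,round(r["conf"],2),(np.array(r["rect"])*[640,400,640,400]).round(),m.sum(),np.median(p,0).round(4) if len(p) else None)
            if n=="analyser" and c=="top":
                print(cv2.minAreaRect(p[p[:,2]>.01][:,:2].astype(np.float32)))
E
```

```text
{'time_s': 0.0, 'qpos': array([ 1.19043456e+00,  3.00451287e-01,  1.52159726e+00, -4.91336087e-06,
        1.32070193e+00, -6.66295314e-02]), 'joint_vel': array([ 9.82571673e-04, -4.11023014e-05, -1.59577852e-04,  3.76718410e-04,
        1.43489739e-03, -5.75448004e-04]), 'tau': array([-6.79278546e-04, -5.31802046e+01, -3.52741206e+01,  7.08357012e-02,
        2.42969021e-02, -9.86493046e-05]), 'ee_pos': array([0.16965487, 0.52289579, 0.20489036]), 'eef_rot': array([-3.14043708e+00, -7.23395847e-05,  2.82786160e+00]), 'force': array([ 0.87733484,  0.24958706, -0.18592139]), 'moment': array([ 0.0043328 , -0.02313636,  0.01496764]), 'grip_force': 0.0, 'grip_width': 0.09384491530976845}
top analyser 0.63 [272. 172. 409. 268.] 8664 [0.5627 0.0079 0.0376]
((0.5644903779029846, 0.007848918437957764), (0.19620129466056824, 0.3081042170524597), 15.015243530273438)
top display 0.96 [274. 171. 405. 276.] 8797 [0.5629 0.0079 0.0376]
top key_p3_top 0.42 [345. 218. 357. 220.] 65 [ 0.561  -0.0129  0.0428]
top key_start_top 0.67 [343. 241. 359. 253.] 164 [ 0.5069 -0.009   0.0433]
top pot 0.67 [402.
[... 265 characters left out ...]
[351. 268. 400. 279.] 358 [ 0.4336 -0.0748  0.01  ]
scene analyser 0.74 [242. 159. 343. 268.] 6142 [ 0.574  -0.0085  0.0381]
scene analyser 0.67 [278. 217. 289. 221.] 41 [ 0.5726 -0.0469  0.0428]
scene display 0.98 [240. 158. 347. 268.] 5984 [ 0.5736 -0.0085  0.0383]
scene key_start_top 0.61 [242. 158. 347. 266.] 6234 [ 0.5741 -0.0078  0.038 ]
scene key_start_top 0.42 [268. 187. 284. 203.] 121 [ 0.5095 -0.0081  0.0433]
scene pot 0.81 [265. 277. 298. 320.] 986 [ 0.7316 -0.1907  0.0674]
scene sanitizer 0.78 [312. 121. 333. 161.] 580 [0.4897 0.1988 0.0744]
scene cup 0.94 [230. 252. 263. 281.] 643 [ 0.6114 -0.2054  0.0659]
scene thermometer 0.5 [231. 183. 258. 218.] 239 [ 0.4361 -0.077   0.0104]
```

Run:
```python
from h import *
im=np.load("top0.npz")["im"]; d=np.load("top0.npz")["d"]
k=ctrl.get_calibration("top")
c=np.array([.5597,.0065]);a=np.deg2rad(15)
R=np.array([[np.cos(a),-np.sin(a)],[np.sin(a),np.cos(a)]])
big=cv2.resize(im[120:290,225:460,::-1],None,fx=3.4,fy=3.4,interpolation=cv2.INTER_CUBIC)
for x,y in[(0,54),(0,18),(0,-18),(0,-54),(-52,0),(-52,62),(-52,-62)]:
    w=np.r_[c+R@[x/1e3,y/1e3],.044,1]; q=k["world_to_cam"]@w
    u=k["fx"]*q[0]/q[2]+k["cx"];v=k["fy"]*q[1]/q[2]+k["cy"]
    cv2.circle(big,(int((u+.5-225)*3.4),int((v+.5-120)*3.4)),3,(0,0,255),-1)
cv2.imwrite("pics/top_c.png",big)
```

```text
(no output)
```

View pics/top_c.png

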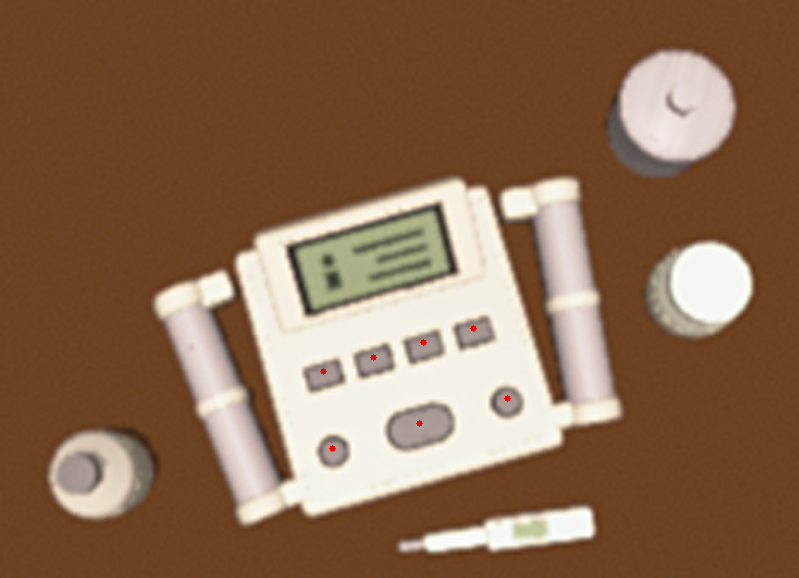

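View pics/scene0.png

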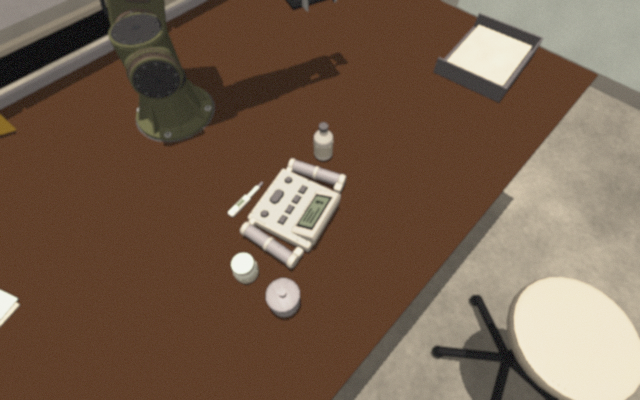

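Emit:
step_arm:
  deltas:
    - {"dp":[0,0,0],"twist":-1}
    - {"dp":[0,0,0],"twist":-1}
    - {"dp":[0,0,0],"twist":-1}
    - {"dp":[0,0,0],"twist":-1}
    - {"dp":[0,0,0],"twist":-1}
    - {"dp":[0,0,0],"twist":-1}
    - {"dp":[0,0,0],"twist":-1}
    - {"dp":[0,0,0],"twist":-1}
    - {"dp":[0,0,0],"twist":-0.25}
    - {"dp":[0,0,0],"twist":0}
  gripper: -1
  squeeze: 10

```text
time_s: 1.9
ee_pos: [0.1698, 0.5231, 0.2054]
eef_rot: [-3.142, -0.0, -2.881]
force: [-0.7, 0.0, -0.0]
grip_width: 0.0171
grip_force: 0.0
```

```bash
cat > go.py <<'E'
from h import *
import sys
from scipy.spatial.transform import Rotation as Ro
def go(t):
    o=ctrl.get_obs(); R=Ro.from_euler("xyz",o["eef_rot"]).as_matrix()
    print(o["time_s"],o["ee_pos"].round(4),"yaw",np.rad2deg(o["eef_rot"]).round(1),"w",o["grip_width"],"F",o["force"].round(2))
    print("total units",(R.T@(np.array(t)-o["ee_pos"])/.04).round(3))
go([float(x) for x in sys.argv[1:4]])
E
python3 go.py .562 -.012 .205
```

```text
1.9 [0.1698 0.5231 0.2054] yaw [-180.   -0. -165.] w 0.017103781888317716 F [-0.66  0.03 -0.03]
total units [-6.0200e+00 -1.5456e+01  1.1000e-02]
```

Emit:
step_arm:
  deltas:
    - {"dp":[-0.15,-0.4,0],"twist":0}
    - {"dp":[-0.3,-0.8,0],"twist":0}
    - {"dp":[-0.3,-0.8,0],"twist":0}
    - {"dp":[-0.3,-0.8,0],"twist":0}
    - {"dp":[-0.3,-0.8,0],"twist":0}
    - {"dp":[-0.3,-0.8,0],"twist":0}
    - {"dp":[-0.3,-0.8,0],"twist":0}
    - {"dp":[-0.3,-0.8,0],"twist":0}
    - {"dp":[-0.3,-0.8,0],"twist":0}
    - {"dp":[-0.3,-0.8,0],"twist":0}
    - {"dp":[-0.3,-0.8,0],"twist":0}
    - {"dp":[-0.3,-0.8,0],"twist":0}

```text
time_s: 3.1
ee_pos: [0.3989, 0.2014, 0.2056]
eef_rot: [-3.142, 0.0, -2.881]
force: [0.1, 0.2, -0.7]
grip_width: 0.0006
grip_force: 0.0
```

Emit:
step_arm:
  deltas:
    - {"dp":[-0.4,-0.8,0],"twist":0}
    - {"dp":[-0.4,-0.8,0],"twist":0}
    - {"dp":[-0.4,-0.8,0],"twist":0}
    - {"dp":[-0.4,-0.8,0],"twist":0}
    - {"dp":[-0.4,-0.8,0],"twist":0}
    - {"dp":[-0.4,-0.8,0],"twist":0}
    - {"dp":[-0.2,-0.4,0],"twist":0}
    - {"dp":[0,0,0],"twist":0}
    - {"dp":[0,0,0],"twist":0}

```text
time_s: 4.0
ee_pos: [0.5522, 0.0291, 0.2053]
eef_rot: [3.141, -0.0, -2.881]
force: [-0.1, 0.2, 0.0]
grip_width: 0.0005
grip_force: 0.0
```

```bash
python3 go.py .562 -.012 .08
```

```text
4.0 [0.5522 0.0291 0.2053] yaw [ 180.    -0.  -165.1] w 0.0004701835939515756 F [-0.14  0.15  0.01]
total units [ 0.027 -1.057  3.133]
```

Emit:
step_arm:
  deltas:
    - {"dp":[0,-0.55,0],"twist":0}
    - {"dp":[0.03,-0.5,0],"twist":0}
    - {"dp":[0,0,0.6],"twist":0}
    - {"dp":[0,0,0.6],"twist":0}
    - {"dp":[0,0,0.6],"twist":0}
    - {"dp":[0,0,0.6],"twist":0}
    - {"dp":[0,0,0.5],"twist":0}
    - {"dp":[0,0,0.3],"twist":0}
    - {"dp":[0,0,0],"twist":0}
    - {"dp":[0,0,0],"twist":0}

```text
time_s: 5.0
ee_pos: [0.5627, -0.0111, 0.0784]
eef_rot: [-3.141, 0.001, -2.879]
force: [0.7, 0.3, 0.1]
grip_width: 0.0005
grip_force: 0.0
```

```bash
python3 go.py .562 -.012 .046
python3 - <<'E'
from h import *
im,d=ctrl.camera("scene")
cv2.imwrite("pics/s1.png",cv2.resize(im[140:280,220:370,::-1],None,fx=4,fy=4,interpolation=cv2.INTER_CUBIC))
E
```

```text
5.0 [ 0.5627 -0.0111  0.0784] yaw [-1.80e+02  1.00e-01 -1.65e+02] w 0.00045734159672692026 F [0.75 0.26 0.13]
total units [ 0.023 -0.017  0.809]
```

View pics/s1.png

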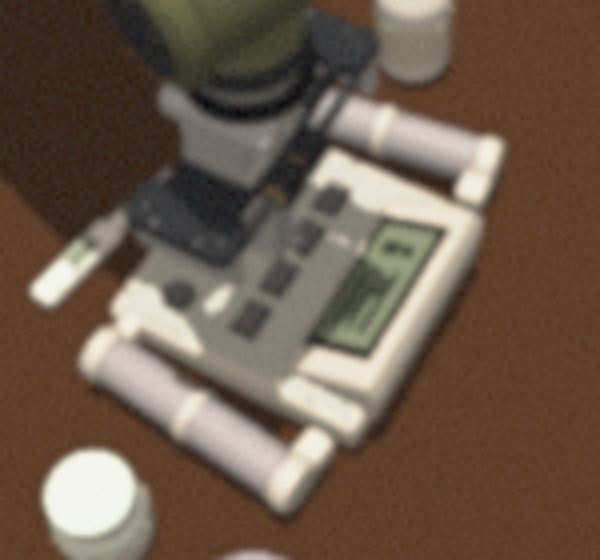

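Run:
```python
from h import *
k=ctrl.get_calibration("scene")
for w in([.562,-.012,.044],[.508,-.0083,.044],[.5627,-.0111,.0784]):
    q=k["world_to_cam"]@np.r_[w,1]; print(4*(k["fx"]*q[0]/q[2]+k["cx"]+.5-220),4*(k["fy"]*q[1]/q[2]+k["cy"]+.5-140))
```

```text
275.65949636645996 272.15499945379884
224.61520819155066 221.5263691005158
273.5092170898047 245.78040681839514
```

Emit:
step_arm:
  deltas:
    - {"dp":[0.02,-0.02,0.3],"twist":0}
    - {"dp":[0,0,0.2],"twist":0}
    - {"dp":[0,0,0.1],"twist":0}
    - {"dp":[0,0,0.1],"twist":0}
    - {"dp":[0,0,0],"twist":0}
    - {"dp":[0,0,0],"twist":0}

```text
time_s: 5.65
ee_pos: [0.562, -0.0123, 0.0495]
eef_rot: [-3.142, 0.0, -2.879]
force: [-0.4, -1.5, -0.1]
grip_width: 0.0006
grip_force: 0.0
```

Run:
```python
from h import *
im,d=ctrl.camera("scene")
a=cv2.resize(im[170:240,250:325,::-1],None,fx=8,fy=8,interpolation=cv2.INTER_CUBIC)
cv2.imwrite("pics/s2.png",a)
P=pts("scene",d,np.ones_like(d,bool)); v,u=np.nonzero(d>0)
for x in range(280,300,2):
  i=[np.nonzero((u==x)&(v==y))[0] for y in range(186,216,4)]
  print(x,[tuple((P[j[0]]*1e3).astype(int)) if len(j) else None for j in i])
```

```text
280 [(np.int64(589), np.int64(-46), np.int64(218)), (np.int64(587), np.int64(-46), np.int64(199)), (np.int64(590), np.int64(-51), np.int64(190)), (np.int64(597), np.int64(-58), np.int64(189)), (np.int64(605), np.int64(-65), np.int64(189)), (np.int64(612), np.int64(-72), np.int64(188)), (np.int64(613), np.int64(-74), np.int64(175)), (np.int64(614), np.int64(-77), np.int64(161))]
282 [(np.int64(588), np.int64(-40), np.int64(210)), (np.int64(589), np.int64(-43), np.int64(197)), (np.int64(593), np.int64(-47), np.int64(189)), (np.int64(596), np.int64(-51), np.int64(181)), (np.int64(596), np.int64(-53), np.int64(164)), (np.int64(602), np.int64(-60), np.int64(161)), (np.int64(549), np.int64(-25), np.int64(33)), (np.int64(563), np.int64(-37), np.int64(42))]
284 [(np.int64(588), np.int64(-35), np.int64(204)), (np.int64(592), np.int64(-39), np.int64(196)), (np.int64(594), np.int64(-42), np.int64(184)), (np.int64(566), np.int64(-24), np.int64(113)), (np.int64(598), np.int64(-49), np.int64(163)), (np.int64(562), np.int64(-26), np.int64(71)), (np.int64(556), np.int64(-23), np.int64(39)), (np.int6
[... 1939 characters left out ...]
-2), np.int64(170)), (np.int64(594), np.int64(-6), np.int64(161)), (np.int64(547), np.int64(31), np.int64(45)), (np.int64(555), np.int64(23), np.int64(43)), (np.int64(562), np.int64(16), np.int64(38)), (np.int64(570), np.int64(7), np.int64(38)), (np.int64(579), np.int64(-1), np.int64(38)), (np.int64(588), np.int64(-10), np.int64(39))]
298 [(np.int64(591), np.int64(3), np.int64(163)), (np.int64(537), np.int64(48), np.int64(35)), (np.int64(546), np.int64(39), np.int64(34)), (np.int64(559), np.int64(26), np.int64(43)), (np.int64(565), np.int64(20), np.int64(36)), (np.int64(573), np.int64(12), np.int64(34)), (np.int64(582), np.int64(3), np.int64(36)), (np.int64(592), np.int64(-6), np.int64(40))]
```

View pics/s2.png

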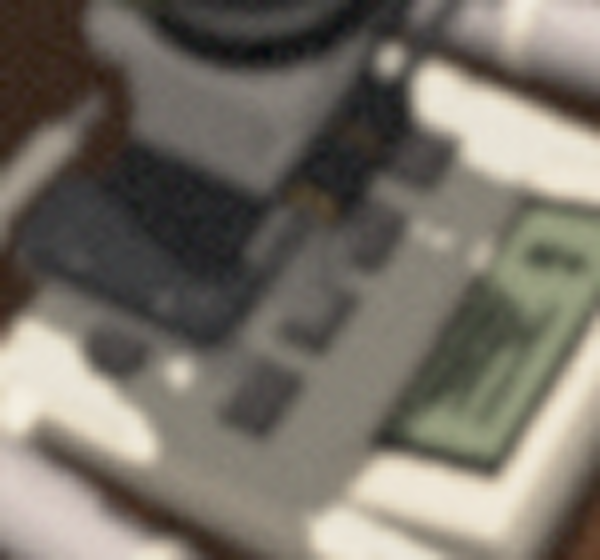

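The closed fingertips sit right over the third key (crop 310,310), clear of the second (375,235) and fourth (260,395). I'll press in small steps.

Emit:
step_arm:
  deltas:
    - {"dp":[0,0,0.1],"twist":0}
    - {"dp":[0,0,0.05],"twist":0}
    - {"dp":[0,0,0.03],"twist":0}
    - {"dp":[0,0,0],"twist":0}
    - {"dp":[0,0,0],"twist":0}

```text
time_s: 6.2
ee_pos: [0.562, -0.0123, 0.0425]
eef_rot: [-3.141, 0.0, -2.879]
force: [-1.1, 0.6, 3.9]
grip_width: 0.0004
grip_force: 1.8
```

Emit:
step_arm:
  deltas:
    - {"dp":[0,0,0.04],"twist":0}
    - {"dp":[0,0,0],"twist":0}
    - {"dp":[0,0,0],"twist":0}

```text
time_s: 6.5
ee_pos: [0.5621, -0.0123, 0.0409]
eef_rot: [-3.141, 0.0, -2.879]
force: [-1.8, -0.3, 6.1]
grip_width: 0.0002
grip_force: 3.0
```

Emit:
step_arm:
  deltas:
    - {"dp":[0,0,0],"twist":0}
    - {"dp":[0,0,-0.1],"twist":0}
    - {"dp":[0,0,-0.3],"twist":0}
    - {"dp":[0,0,-0.4],"twist":0}
    - {"dp":[0,0,0],"twist":0}
    - {"dp":[0,0,0],"twist":0}

```text
time_s: 7.1
ee_pos: [0.5619, -0.0123, 0.0727]
eef_rot: [-3.141, 0.0, -2.879]
force: [0.6, -0.3, 0.4]
grip_width: 0.0005
grip_force: 0.0
```

```bash
python3 go.py .508 -.0083 .05
python3 - <<'E'
from h import *
im,d=ctrl.camera("scene")
for n in("analyser","key_start_top"):
  for r in ctrl.cut_out("scene",n)[:2]: print(n,r["conf"],(np.array(r["rect"])*[640,400,640,400]).round())
E
```

```text
7.1 [ 0.5619 -0.0123  0.0727] yaw [-180.    0. -165.] w 0.0005211155763187261 F [ 0.6  -0.27  0.38]
total units [1.276 0.447 0.568]
analyser 0.92 [241. 166. 343. 270.]
key_start_top 0.39 [232. 193. 250. 217.]
```

Emit:
step_arm:
  deltas:
    - {"dp":[0.3,0.1,0],"twist":0}
    - {"dp":[0.4,0.15,0],"twist":0}
    - {"dp":[0.4,0.15,0],"twist":0}
    - {"dp":[0.19,0.05,0],"twist":0}
    - {"dp":[0,0,0.3],"twist":0}
    - {"dp":[0,0,0.2],"twist":0}
    - {"dp":[0,0,0.07],"twist":0}
    - {"dp":[0,0,0],"twist":0}
    - {"dp":[0,0,0],"twist":0}

```text
time_s: 8.15
ee_pos: [0.5077, -0.0083, 0.0497]
eef_rot: [3.142, -0.0, -2.879]
force: [-0.8, -0.3, 0.2]
grip_width: 0.0005
grip_force: 0.0
```

Emit:
step_arm:
  deltas:
    - {"dp":[0,0,0.1],"twist":0}
    - {"dp":[0,0,0.05],"twist":0}
    - {"dp":[0,0,0.03],"twist":0}
    - {"dp":[0,0,0],"twist":0}
    - {"dp":[0,0,0],"twist":0}

```text
time_s: 8.65
ee_pos: [0.5076, -0.0083, 0.0429]
eef_rot: [-3.141, 0.0, -2.879]
force: [-1.5, 0.3, 2.8]
grip_width: 0.0008
grip_force: 1.5
```

Emit:
step_arm:
  deltas:
    - {"dp":[0,0,0.05],"twist":0}
    - {"dp":[0,0,0],"twist":0}
    - {"dp":[0,0,0],"twist":0}

```text
time_s: 8.95
ee_pos: [0.5076, -0.0083, 0.0408]
eef_rot: [-3.141, 0.0, -2.879]
force: [-0.6, -0.1, 5.3]
grip_width: 0.0004
grip_force: 3.0
```

Emit:
step_arm:
  deltas:
    - {"dp":[0,0,0.01],"twist":0}
    - {"dp":[0,0,0],"twist":0}
    - {"dp":[0,0,0],"twist":0}

```text
time_s: 9.25
ee_pos: [0.5076, -0.0083, 0.0405]
eef_rot: [-3.141, 0.0, -2.879]
force: [-1.3, 0.4, 5.2]
grip_width: 0.0007
grip_force: 3.3
```

Emit:
step_arm:
  deltas:
    - {"dp":[0,0,-0.1],"twist":0}
    - {"dp":[0,0,-0.3],"twist":0}
    - {"dp":[0,0,-0.6],"twist":0}
    - {"dp":[0,0,-0.8],"twist":0}
    - {"dp":[0,0,-0.8],"twist":0}
    - {"dp":[0,0,-0.8],"twist":0}
    - {"dp":[0,0,-0.6],"twist":0}
    - {"dp":[0.4,0,0],"twist":0}
    - {"dp":[0.6,0,0],"twist":0}
    - {"dp":[0.6,0,0],"twist":0}
    - {"dp":[0,0,0],"twist":0}
    - {"dp":[0,0,0],"twist":0}

```text
time_s: 10.45
ee_pos: [0.4458, -0.0249, 0.201]
eef_rot: [-3.141, 0.001, -2.88]
force: [-0.1, 0.2, -1.0]
grip_width: 0.0004
grip_force: 0.0
```

Run:
```python
from h import *
print(ctrl.get_obs()["ee_pos"])
for c in("top","scene"):
    im,d=ctrl.camera(c)
    d0=np.load(f"{c}0.npz")["d"]
    for n in("analyser","pot","sanitizer","cup","thermometer"):
        for r in ctrl.cut_out(c,n)[:1]: print(c,n,round(r["conf"],2),(np.array(r["rect"])*[640,400,640,400]).round())
    cv2.imwrite(f"pics/{c}9.png",im[:,:,::-1])
```

```text
[ 0.44575468 -0.02493002  0.20095681]
top analyser 0.66 [270. 171. 408. 270.]
top pot 0.57 [400. 134. 442. 172.]
top sanitizer 0.86 [239. 249. 271. 273.]
top cup 0.64 [412. 193. 444. 217.]
scene analyser 0.85 [242. 161. 344. 269.]
scene pot 0.63 [267. 277. 298. 315.]
scene sanitizer 0.81 [313. 120. 332. 164.]
scene cup 0.81 [230. 253. 259. 278.]
scene thermometer 0.56 [231. 184. 258. 218.]
```

Everything is where it stood, and the hand is clear.

```bash
python3 -c "
from station import ctrl
print(ctrl.hand_in())"
```

```text
the job is handed in; nothing more can be done
None
```

I pressed the third patient key (about 6 N) and let it up, then pressed the oval start key (about 5 N) and let it up. I withdrew the hand and handed the job in; no verdict came back, but the cameras showed nothing around the analyser had moved.

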